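# Find the loose hand screw on the monitor-arm foot and mark it

## Task

One of the three hand screws on the monitor arm's foot plate has worked loose. Feel for it by gently twisting the screws clockwise, as if tightening: a tight one resists and winds up its rubber seat, which tears if you force it more than about 5 degrees, while the loose one gives easily and should be turned on by about a sixteenth of a turn or more to be sure. Then gently lay the eraser flat inside the shallow bay directly in front of the loose screw to mark it, and leave the other things on the desk alone.

Things in the scene. Friction and masses are not known exactly. Their poses are not given: they have to be found in the camera images.
- plate: dark steel foot plate fixed to the desk, 130 (x) by 275 (y) by 8 mm, with an 80 mm wide tongue on the +x side carrying a short empty tube (38 mm across, top 32 mm above the desk). Origin: centre of the slab on the desk. The screws stand at plate x = +35 mm, y = +85, 0, -85 mm; on the -x side of each is its shallow bay.
- bay_left (a point): centre of the floor of the left-hand (+y) bay, on the plate's top face (8 mm above the desk), axes as the plate. Each bay is framed by ribs 3 mm wide and 3 mm high; inside it measures 49 mm (x) by 82 mm (y). The screw it belongs to stands 70 mm from this point along the plate's +x.
- bay_mid (a point): centre of the floor of the middle bay, on the plate's top face (8 mm above the desk), axes as the plate. Each bay is framed by ribs 3 mm wide and 3 mm high; inside it measures 49 mm (x) by 82 mm (y). The screw it belongs to stands 70 mm from this point along the plate's +x.
- bay_right (a point): centre of the floor of the right-hand (-y) bay, on the plate's top face (8 mm above the desk), axes as the plate. Each bay is framed by ribs 3 mm wide and 3 mm high; inside it measures 49 mm (x) by 82 mm (y). The screw it belongs to stands 70 mm from this point along the plate's +x.
- screw_a: hand screw on a fixed steel collar, 32 mm across, 6 mm high. Origin: its upright axis at the plate's top face; x: along the wing bar at joint 0. Black wing bar 40 mm long, 12 mm thick (grip width), from 24 to 52 mm above the origin, on a 10 mm shank. Its place among the three in the row changes from run to run. Loose or tight cannot be seen.
- screw_b: hand screw on a fixed steel collar, 32 mm across, 6 mm high. Origin: its upright axis at the plate's top face; x: along the wing bar at joint 0. Black wing bar 40 mm long, 12 mm thick (grip width), from 24 to 52 mm above the origin, on a 10 mm shank. Its place among the three in the row changes from run to run. Loose or tight cannot be seen.
- screw_c: hand screw on a fixed steel collar, 32 mm across, 6 mm high. Origin: its upright axis at the plate's top face; x: along the wing bar at joint 0. Black wing bar 40 mm long, 12 mm thick (grip width), from 24 to 52 mm above the origin, on a 10 mm shank. Its place among the three in the row changes from run to run. Loose or tight cannot be seen.
- wing_a (a joint): turn of this hand screw in its thread since the start, rad (0 at the start), positive clockwise seen from above (tightening). A tight one does not turn below 2 N m; the loose one turns from 0.05 N m. The wing bar's yaw is the collar's yaw minus this value minus the bush twist.
- wing_b (a joint): turn of this hand screw in its thread since the start, rad (0 at the start), positive clockwise seen from above (tightening). A tight one does not turn below 2 N m; the loose one turns from 0.05 N m. The wing bar's yaw is the collar's yaw minus this value minus the bush twist.
- wing_c (a joint): turn of this hand screw in its thread since the start, rad (0 at the start), positive clockwise seen from above (tightening). A tight one does not turn below 2 N m; the loose one turns from 0.05 N m. The wing bar's yaw is the collar's yaw minus this value minus the bush twist.
- bush_a (a joint): elastic twist of the black rubber bush (24 mm across) that seats this screw in its collar, rad, positive clockwise: 0 when free, 1 rad per 4 N m, so the torque on the screw is 4 N m times this value. It springs back on release. More than 0.1 rad (0.4 N m), either way, tears it.
- bush_b (a joint): elastic twist of the black rubber bush (24 mm across) that seats this screw in its collar, rad, positive clockwise: 0 when free, 1 rad per 4 N m, so the torque on the screw is 4 N m times this value. It springs back on release. More than 0.1 rad (0.4 N m), either way, tears it.
- bush_c (a joint): elastic twist of the black rubber bush (24 mm across) that seats this screw in its collar, rad, positive clockwise: 0 when free, 1 rad per 4 N m, so the torque on the screw is 4 N m times this value. It springs back on release. More than 0.1 rad (0.4 N m), either way, tears it.
- eraser: block eraser lying flat and loose on the desk left of the plate, white with a blue-grey sleeve: 48 mm (its x) by 23 mm (its y) by 13 mm high. Origin: centre of its underside.
- mug: white mug, 92 x 127 x 95 mm with handle, standing behind the plate; origin centre of its underside. Leave alone.
- stapler: dark red stapler, 148 x 37 x 40 mm, behind and left of the plate; origin centre of its underside. Leave alone.
- sticky_pad: pad of yellow notes, 76 x 76 x 18 mm, in front of the plate; origin centre of its underside. Leave alone.
There are look-alikes about, which are no part of the job. Of the things shaped like the eraser, the white one is meant.

How it is judged:
By the outcome, as a careful person would: the job done as asked, in the order asked, and still so for the second after the job is handed in, with the robot touching nothing.
It also fails if it takes over 64 s, if anything falls off the work surface, if the arm or the gripper's body presses on something with over 40 N, if the wrist force passes 120 N, or if a joint passes its speed limit or range.

## Robot

A 6-joint arm with a two-finger parallel gripper is mounted at the origin on the work surface; the furniture and walls round the work are solid. World frame = base frame: x ahead of the robot, y to its left, z up, the work surface at z = 0. Lengths are in m, angles in rad, forces in N, time in s.
With the tool pointing down it reaches from about 0.35 to 0.775 m from the base axis. Payload 5.5 kg.
Tool frame: the origin (TCP) lies midway between the tips of the shut fingers; the grasp point (between the pads) lies 19 mm behind it; z points along the fingers, y is the line along which they close (so a half turn about z gives the same grasp; the last joint's range is limited). The gripper opens to 85 mm and grips with 20 to 120 N. Pads are 22 mm wide; open, the fingers measure 114 mm over their backs; the gripper's body (76 mm by 85 mm) begins 54 mm behind the grasp point. The pads swing forward as they close: fully open they stand 13 mm farther back than shut.
Start: joints at [-0.14, 0.313, 0.046, 1.304, 0, 1.431], TCP at [0.575, -0, 0.231] pointing down, gripper open.
Joint ranges: [-2.76, 2.76], [-0.86, 1.69], [-1.03, 1.26], [-2.2, 2.34], [-1.47, 1.5], [-3.14, 3.14]. Speed limits (rad/s): [2.57, 2.57, 3.14, 3.14, 3.14, 3.14].

## Interface

Orientations are given as a unit quaternion [w, x, y, z].
In Python, from workcell import telemetry, imaging, env gives the robot as it stands. The module is installed in compiled form; this text tells all that it offers.
- The arm moves only by the tool step_arm, never from a script. Its argument "moves" is a list of rows, each a list of 3 entries, a list of its own where there are three numbers: the shift along the tool's x, y, z in mm, then the turn, a rotation vector about the tool's x, y, z in rad, then the finger opening in mm, from 0 to 85.4. A call has 1 to 8 rows; each row is the pose to reach, as a shift and turn from the pose commanded when the call began, along the tool's axes at that moment; what a row does not reach only later rows make up. A row lasts 1/12 s, in which the tool goes at most 41.7 mm and 7.16 degrees, less where a joint would pass 70% of its speed; a pose out of reach is approached as far as the arm can. A call with a gripper value outside its range is refused whole. The fingers move at their own pace and stop on an object; "grip_force" is the grip in N (left out, the last holds). Time passes only in rows, so rows that repeat a pose let the fingers close. It gives the time, the measured TCP pose, the force, the opening and the grip force at its end, in the units of the state.
- telemetry.get_state(): the state, without advancing time (a new reading comes with each control period).
- imaging.read_camera(name): name is "scene" or "side" or "wrist"; returns the picture (400x640x3 uint8, red, green, blue); there is no depth.
- imaging.camera_params(name): a dict with "camera_matrix" (3x3 intrinsics, pixels), "pose" (4x4, takes a point from camera to world coordinates). Camera axes: x right, y up, looking along -z (the intrinsics and any distortion apply to the point x, -y, -z); pixel columns grow to the right and rows downward; lengths in m; the calibration is good to about 2 mm. The wrist camera is an equidistant fisheye: a pixel r from the principal point sees the ray r / f radians off the axis. A picture is of the moment at which its call begins: read the wrist's pose just before it. camera_params takes no time and is no camera call; for the wrist camera it gives the pose at the moment of the call.
- env.hand_in(): hands the job in; it is judged then, once.
The state is a dict: "clock": time; "joint_pos": joint angles; "qvel": joint speeds; "tau": joint torques, N m; "tcp_pos": TCP position; "orientation": TCP orientation; "wrist_force": force on the tool from outside, world axes, zero at the start; "ft_torque": the same for the moment, N m; "finger_gap": finger opening in m; "grip_force": force on a finger pad.
Only numpy, scipy, OpenCV 4.12 (cv2) and the standard library are available. Lean on these libraries where they do the work, as an engineer would, in place of code of your own. Each camera call takes 0.05 s, during which the arm holds its last target. There are 200 camera calls.

## Working session

There is one attempt and no reset: what is moved stays moved. The work goes in short steps, Python scripts to look and compute and a tool call to move; the robot and the scene stay as the last step left them, time stands still between calls to the robot, and variables do not carry over. Pictures are saved under pics/ and viewed, at most 10 in all, crops included, and the job is handed in when it is done.

Besides the shell and the picture viewer there is one more tool, called after ">>>" as name([rows], argument=value, ...), one row to a line, values as JSON. step_arm: Moves the arm, as the interface text tells. Its arguments: {"type":"object","properties":{"moves":{"type":"array"},"grip_force":{"type":"number"}},"required":["moves"]}

```bash
mkdir -p pics; cat > h.py <<'E'
import numpy as np, cv2
from workcell import telemetry, imaging, env
def snap(n,f):
    P=imaging.camera_params(n); im=imaging.read_camera(n)
    cv2.imwrite('pics/'+f,im[:,:,::-1]); return P,im
def ray(P,n,u,v):
    K=np.array(P['camera_matrix']);T=np.array(P['pose'])
    x=(u-K[0,2])/K[0,0];y=(v-K[1,2])/K[1,1]
    if n=='wrist':
        r=np.hypot(x,y);s=np.sin(r)/r if r>1e-9 else 1;d=np.array([x*s,y*s,np.cos(r)])
    else: d=np.array([x,y,1.])
    return T[:3,3],T[:3,:3]@(d*[1,-1,-1])
def at(P,n,u,v,z):
    o,d=ray(P,n,u,v);return o+d*(z-o[2])/d[2]
def proj(P,n,p):
    K=np.array(P['camera_matrix']);T=np.array(P['pose'])
    c=(T[:3,:3].T@(np.array(p)-T[:3,3]))*[1,-1,-1]
    if n=='wrist':
        r=np.hypot(c[0],c[1]);t=np.arctan2(r,c[2]);q=c[:2]/r*t
    else:q=c[:2]/c[2]
    return q*[K[0,0],K[1,1]]+K[:2,2]
E
python3 - <<'E'
from h import *
s=telemetry.get_state();print(s)
for n in('scene','wrist'):
    P,_=snap(n,n+'0.png');print(n,P)
E
```

```text
{'clock': 0.0, 'joint_pos': array([-1.39598514e-01,  3.13995289e-01,  4.49845088e-02,  1.30357706e+00,
        3.05380255e-05,  1.43118574e+00]), 'qvel': array([-0.00064699,  0.00127871, -0.00055511, -0.00019136,  0.00080176,
       -0.00012622]), 'tau': array([-2.90074182e-03, -4.80629075e+01,  2.98531097e+01,  1.95313990e-02,
       -3.83516899e-04, -4.27451073e-05]), 'tcp_pos': array([5.74502984e-01, 7.03205827e-05, 2.30414023e-01]), 'orientation': array([-7.24559702e-04,  7.07102238e-01,  7.07110757e-01, -5.26900469e-04]), 'wrist_force': array([-0.38745207, -0.35806481, -0.26813201]), 'ft_torque': array([ 0.03746268,  0.02057161, -0.00863709]), 'grip_force': 0.0, 'finger_gap': 0.08533463578531701}
scene {'camera_matrix': array([[393.07502986,   0.        , 318.59169227],
       [  0.        , 393.07502986, 193.52074618],
       [  0.        ,   0.        ,   1.        ]]), 'pose': array([[ 0.0159135 ,  0.71311128, -0.70087021, -0.0466891 ],
       [-0.99972433,  0.02345023,  0.00116072, -0.02648476],
       [ 0.01726329,  0.70065854,  0.71328788,  0.6658557 ],
       [ 0.        ,  0.        ,  0.        ,  1.        ]])}
wrist {'camera_matrix': array([[309.70691629,   0.        , 321.60812706],
       [  0.        , 309.70691629, 196.57654088],
       [  0.        ,   0.        ,   1.        ]]), 'pose': array([[ 9.99997110e-01, -1.49113911e-03,  1.88592850e-03,
         5.75304530e-01],
       [ 8.03315314e-04,  9.46577475e-01,  3.22475485e-01,
         8.39121763e-02],
       [-2.26603324e-03, -3.22473038e-01,  9.46575937e-01,
         3.72144893e-01],
       [ 0.00000000e+00,  0.00000000e+00,  0.00000000e+00,
         1.00000000e+00]])}
```

View pics/scene0.png

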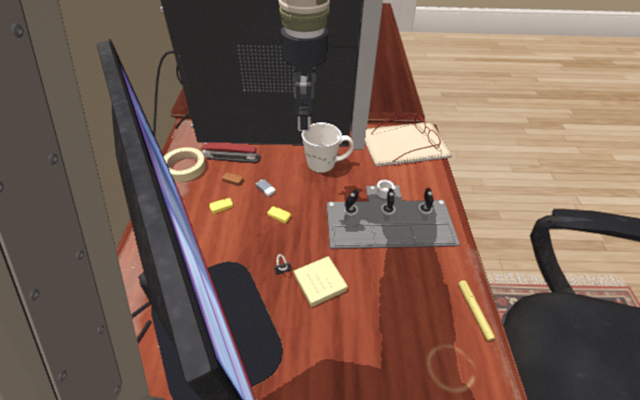

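View pics/wrist0.png

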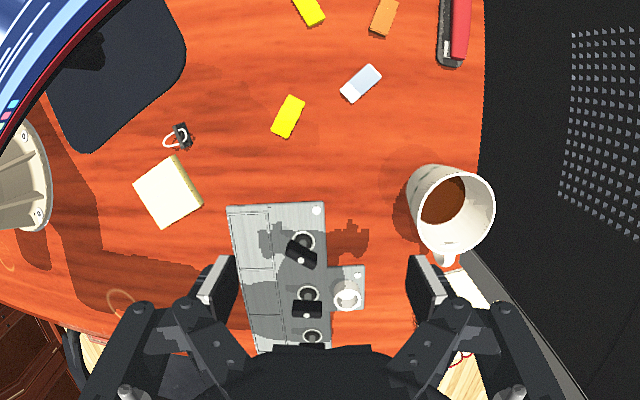

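The scene view shows the plate with three screws at about (351,203), (389,203) and (427,203), and the mug behind it. The white eraser is at (265,187); the yellow and orange blocks are look-alikes. In the wrist view the eraser is at (361,83), the plate's left edge at about (226,206)–(325,202), and the left and middle wings at (301,250) and (307,307).

```bash
python3 - <<'E'
from h import *
P=imaging.camera_params('wrist')
for n,u,v,z in [('plTL',226,206,.008),('plTR',325,202,.008),('eras',361,83,.013),('wingL',301,253,.06),('wingM',307,309,.06),('collL',304,240,.014),('mug',422,200,.0),('pad',168,192,.018),('pinkend',450,60,.04)]:
    print(n,at(P,'wrist',u,v,z).round(4))
P=imaging.camera_params('scene')
for n,u,v,z in [('FL',329,246,.008),('FR',457,244,.008),('BL',329,203,.008),('wL',351,198,.06),('wM',390,196,.06),('wR',428,194,.06),('er',265,187,.013),('tube',383,184,.032),('mug',322,150,.05)]:
    print(n,at(P,'scene',u,v,z).round(4))
im=cv2.imread('pics/scene0.png')[160:260,310:470]
cv2.imwrite('pics/crop.png',cv2.resize(im,None,fx=5,fy=5,interpolation=cv2.INTER_CUBIC))
E
```

```text
plTL [ 0.4505 -0.0533  0.008 ]
plTR [ 0.5789 -0.0473  0.008 ]
eras [0.6195 0.0984 0.013 ]
wingL [ 0.5511 -0.0911  0.06  ]
wingM [ 0.5562 -0.1747  0.06  ]
collL [ 0.5519 -0.0975  0.014 ]
mug [ 0.7072 -0.0475  0.    ]
pad [ 0.373  -0.0307  0.018 ]
pinkend [0.7164 0.1303 0.04  ]
FL [ 0.4478 -0.0516  0.008 ]
FR [ 0.4607 -0.3204  0.008 ]
BL [ 0.57   -0.0519  0.008 ]
wL [ 0.5375 -0.0971  0.06  ]
wM [ 0.5462 -0.1816  0.06  ]
wR [ 0.555  -0.2652  0.06  ]
er [0.6122 0.0992 0.013 ]
tube [ 0.6121 -0.1768  0.032 ]
mug [ 0.7091 -0.0335  0.05  ]
```

View pics/crop.png

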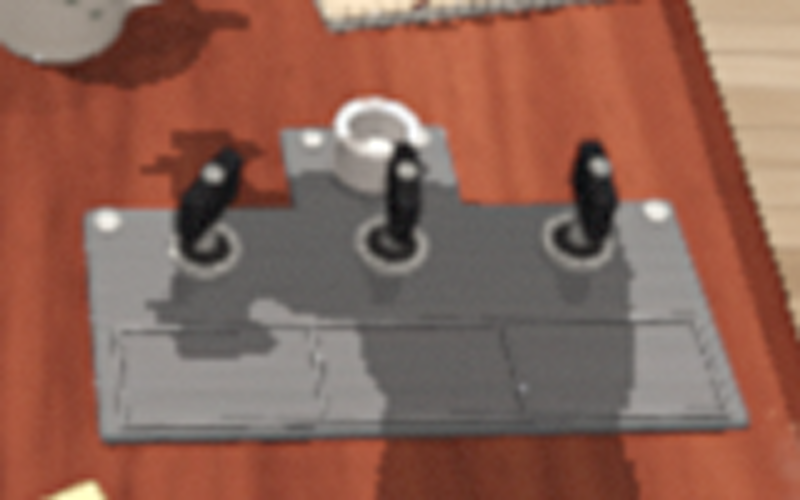

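The crop shows the wings standing roughly along plate x, each with a different yaw, and the plate yaw is about +2.7°. I'll move over the row with the tool turned 90°.

>>> step_arm([
  [[-185,30,0],[0,0,-0.98],50],
  [[-185,30,0],[0,0,-0.98],50],
  [[-185,30,0],[0,0,-0.98],50],
  [[-185,30,0],[0,0,-0.98],50],
  [[-185,30,0],[0,0,-0.98],50],
  [[-185,30,0],[0,0,-0.98],50],
  [[-185,30,0],[0,0,-0.98],50],
  [[-185,30,0],[0,0,-0.98],50],
])

```text
clock: 0.77
tcp_pos: [0.6046, -0.186, 0.2303]
orientation: [-0.001, 0.289, 0.957, 0.0]
wrist_force: [-0.0, -0.9, 0.2]
finger_gap: 0.0497
grip_force: 0.0
```

>>> step_arm([
  [[0,0,0],[0,0,-0.59],50],
  [[0,0,0],[0,0,-0.59],50],
  [[0,0,0],[0,0,-0.59],50],
  [[0,0,0],[0,0,-0.59],50],
  [[0,0,0],[0,0,-0.59],50],
  [[0,0,0],[0,0,-0.59],50],
  [[0,0,0],[0,0,-0.59],50],
])

```text
clock: 1.35
tcp_pos: [0.6048, -0.1849, 0.2308]
orientation: [-0.0, 0.002, 1.0, 0.0]
wrist_force: [-0.4, 0.4, 0.6]
finger_gap: 0.0498
grip_force: 0.0
```

```bash
python3 - <<'E'
from h import *
P,im=snap('wrist','w1.png'); s=telemetry.get_state();print(s['tcp_pos'],s['orientation'],s['joint_pos'],s['clock'])
import pickle;pickle.dump(P,open('P1.pkl','wb'))
E
```

```text
[ 0.60488047 -0.18495419  0.23095933] [-2.74076465e-04  1.70523799e-03  9.99998500e-01  1.31615297e-04] [-4.23566060e-01  4.29212560e-01  2.14300765e-01  1.35649241e+00
  1.57067328e-05 -4.20155587e-01] 1.4
```

View pics/w1.png

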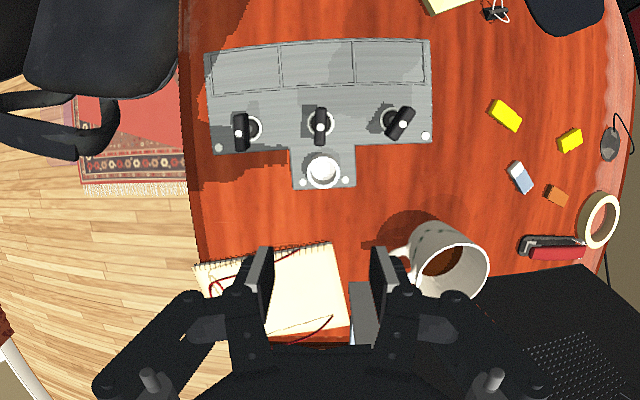

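```bash
python3 - <<'E'
import cv2
im=cv2.imread('pics/w1.png')[90:170,210:430]
im=cv2.resize(im,None,fx=3.6,fy=3.6,interpolation=cv2.INTER_CUBIC)
cv2.imwrite('pics/w1c.png',cv2.convertScaleAbs(im,alpha=1.6,beta=40))
E
```

```text
(no output)
```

View pics/w1c.png

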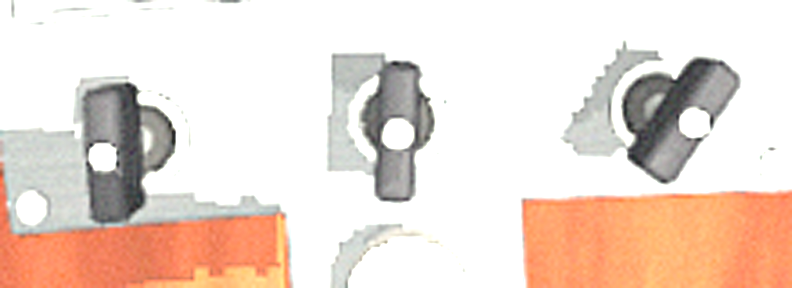

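The white dots mark the tops of the wings, at crop (103,157), (397,134) and (696,123) for right, middle and left. The left wing is clearly yawed and the other two are nearly along x.

```bash
python3 - <<'E'
from h import *
import pickle;P=pickle.load(open('P1.pkl','rb'))
f=lambda u,v,z:at(P,'wrist',210+u/3.6,90+v/3.6,z)
for n,u,v in [('R',103,157),('M',397,134),('L',696,123)]: print(n,f(u,v,.06).round(4))
def yaw(a,b,z=.06):
    d=f(*a,z)-f(*b,z);return round(np.degrees(np.arctan2(d[1],d[0])),1),round(np.linalg.norm(d),4)
print('R',yaw((90,218),(85,95)),yaw((130,215),(122,85)))
print('M',yaw((395,198),(400,66)))
print('L',yaw((665,180),(738,75)),yaw((630,150),(695,62)))
print(at(P,'wrist',205,53,.008),at(P,'wrist',430,38,.008),at(P,'wrist',432,145,.008),at(P,'wrist',520,177,.013))
E
```

```text
R [ 0.5595 -0.2698  0.06  ]
M [ 0.5548 -0.1853  0.06  ]
L [ 0.5501 -0.1     0.06  ]
R (np.float64(-0.9), np.float64(0.036)) (np.float64(0.8), np.float64(0.0378))
M (np.float64(-2.3), np.float64(0.0375))
L (np.float64(-33.3), np.float64(0.0374)) (np.float64(-35.0), np.float64(0.0317))
[ 0.46371463 -0.32367333  0.008     ] [ 0.44667578 -0.05432502  0.008     ] [ 0.57905803 -0.04733779  0.008     ] [0.61633146 0.09258519 0.013     ]
```

>>> step_arm([
  [[50,0,110],[0,0,0.04],50],
  [[50,0,110],[0,0,0.04],50],
  [[50,0,110],[0,0,0.04],50],
  [[50,0,135],[0,0,0.04],50],
  [[50,0,160],[0,0,0.04],50],
  [[50,0,180],[0,0,0.04],50],
  [[50,0,200],[0,0,0.04],50],
  [[50,0,200],[0,0,0.04],50],
])

```text
clock: 2.07
tcp_pos: [0.552, -0.1836, 0.0272]
orientation: [-0.003, 0.021, 1.0, 0.002]
wrist_force: [-1.1, -0.5, -0.9]
finger_gap: 0.0501
grip_force: 0.0
```

```bash
cat > st.py <<'E'
from h import *
s=telemetry.get_state()
q=s['orientation'];
print('t',s['clock'],'tcp',s['tcp_pos'].round(4),'yaw',round(2*np.degrees(np.arctan2(q[1],q[2])),2),'F',s['wrist_force'].round(2),'T',s['ft_torque'].round(3),'gap',round(s['finger_gap'],4),'gf',s['grip_force'])
E
python3 st.py
```

```text
t 2.0667 tcp [ 0.552  -0.1836  0.0272] yaw 2.45 F [-1.08 -0.45 -0.93] T [ 0.043  0.036 -0.015] gap 0.0501 gf 0.0
```

>>> step_arm([
  [[0,0,0],[0,0,0],20],
  [[0,0,0],[0,0,0],8],
  [[0,0,0],[0,0,0],8],
  [[0,0,0],[0,0,0],8],
  [[0,0,0],[0,0,0],8],
  [[0,0,0],[0,0,0],8],
], grip_force=20)

```text
clock: 2.57
tcp_pos: [0.5564, -0.1862, 0.0331]
orientation: [0.002, 0.021, 1.0, -0.001]
wrist_force: [-0.0, -2.5, 6.4]
finger_gap: 0.0115
grip_force: 24.7
```

```bash
python3 st.py
```

```text
t 2.5667 tcp [ 0.5564 -0.1862  0.0331] yaw 2.37 F [-0.03 -2.5   6.36] T [-0.609  0.154 -0.059] gap 0.0115 gf 24.711463451385498
```

>>> step_arm([
  [[0,0,0],[0,0,0.01],8],
  [[0,0,0],[0,0,0.02],8],
  [[0,0,0],[0,0,0.03],8],
  [[0,0,0],[0,0,0.04],8],
  [[0,0,0],[0,0,0.04],8],
  [[0,0,0],[0,0,0.04],8],
])

```text
clock: 3.07
tcp_pos: [0.5564, -0.1862, 0.0331]
orientation: [0.002, 0.041, 0.999, -0.001]
wrist_force: [-0.6, -4.1, 6.8]
finger_gap: 0.0115
grip_force: 24.7
```

```bash
python3 st.py
```

```text
t 3.0667 tcp [ 0.5564 -0.1862  0.0331] yaw 4.65 F [-0.6  -4.08  6.78] T [-0.683  0.126  0.07 ] gap 0.0115 gf 24.731470048427582
```

>>> step_arm([
  [[0,0,0],[0,0,0.01],8],
  [[0,0,0],[0,0,0.02],8],
  [[0,0,0],[0,0,0.03],8],
  [[0,0,0],[0,0,0.03],8],
])

```text
clock: 3.4
tcp_pos: [0.5564, -0.1863, 0.0331]
orientation: [0.002, 0.056, 0.998, -0.001]
wrist_force: [-0.9, -3.6, 6.0]
finger_gap: 0.0114
grip_force: 24.8
```

```bash
python3 st.py
```

```text
t 3.4 tcp [ 0.5564 -0.1863  0.0331] yaw 6.38 F [-0.94 -3.57  6.05] T [-0.727  0.105  0.215] gap 0.0114 gf 24.782400727272034
```

Middle screw winds up: it is tight. I'll release it and go to the right one.

>>> step_arm([
  [[0,0,0],[0,0,-0.03],8],
  [[0,0,0],[0,0,-0.06],8],
  [[0,0,0],[0,0,-0.06],50],
  [[0,0,0],[0,0,-0.06],50],
  [[0,0,0],[0,0,-0.06],50],
  [[0,0,-30],[0,0,-0.06],50],
  [[0,0,-60],[0,0,-0.06],50],
  [[0,0,-60],[0,0,-0.06],50],
])

```text
clock: 4.07
tcp_pos: [0.5579, -0.186, 0.0965]
orientation: [0.004, 0.025, 1.0, -0.001]
wrist_force: [1.3, -0.8, 0.4]
finger_gap: 0.0497
grip_force: 0.0
```

>>> step_arm([
  [[-4,-40,0],[0,0,-0.05],50],
  [[-8,-85,0],[0,0,-0.05],50],
  [[-8,-85,0],[0,0,-0.05],50],
  [[-8,-85,20],[0,0,-0.05],50],
  [[-8,-85,40],[0,0,-0.05],50],
  [[-8,-85,60],[0,0,-0.05],50],
  [[-8,-85,60],[0,0,-0.05],50],
  [[-8,-85,60],[0,0,-0.05],50],
])

```text
clock: 4.73
tcp_pos: [0.5574, -0.2692, 0.0298]
orientation: [-0.002, 0.001, 1.0, 0.001]
wrist_force: [-0.9, -0.3, 0.2]
finger_gap: 0.0498
grip_force: 0.0
```

```bash
python3 st.py
```

```text
t 4.7333 tcp [ 0.5574 -0.2692  0.0298] yaw 0.07 F [-0.92 -0.26  0.19] T [-0.021 -0.041 -0.018] gap 0.0498 gf 0.0
```

Close, read the baseline, then twist 0.06 in a second call.

>>> step_arm([
  [[0,0,0],[0,0,0],20],
  [[0,0,0],[0,0,0],8],
  [[0,0,0],[0,0,0],8],
  [[0,0,0],[0,0,0],8],
  [[0,0,0],[0,0,0],8],
  [[0,0,0],[0,0,0],8],
])

```text
clock: 5.23
tcp_pos: [0.5597, -0.2711, 0.0329]
orientation: [0.001, 0.0, 1.0, -0.001]
wrist_force: [0.1, -1.5, 5.6]
finger_gap: 0.0115
grip_force: 24.0
```

```bash
python3 st.py
```

```text
t 5.2333 tcp [ 0.5597 -0.2711  0.0329] yaw 0.05 F [ 0.13 -1.48  5.57] T [-0.179  0.177  0.023] gap 0.0115 gf 23.992659151554108
```

>>> step_arm([
  [[0,0,0],[0,0,0.015],8],
  [[0,0,0],[0,0,0.03],8],
  [[0,0,0],[0,0,0.045],8],
  [[0,0,0],[0,0,0.055],8],
  [[0,0,0],[0,0,0.055],8],
])

```text
clock: 5.65
tcp_pos: [0.5597, -0.2712, 0.0329]
orientation: [0.001, 0.028, 1.0, -0.001]
wrist_force: [-0.2, -0.9, 5.3]
finger_gap: 0.0115
grip_force: 24.1
```

```bash
python3 st.py
```

```text
t 5.65 tcp [ 0.5597 -0.2712  0.0329] yaw 3.23 F [-0.18 -0.93  5.34] T [-0.203  0.118  0.046] gap 0.0115 gf 24.07266855239868
```

The right screw gives at about 0.05 N·m, so it is the loose one. I'll turn it on by 0.5 rad.

>>> step_arm([
  [[0,0,0],[0,0,0.04],8],
  [[0,0,0],[0,0,0.11],8],
  [[0,0,0],[0,0,0.18],8],
  [[0,0,0],[0,0,0.25],8],
  [[0,0,0],[0,0,0.32],8],
  [[0,0,0],[0,0,0.39],8],
  [[0,0,0],[0,0,0.46],8],
  [[0,0,0],[0,0,0.5],8],
])

```text
clock: 6.32
tcp_pos: [0.5596, -0.2716, 0.0329]
orientation: [0.001, 0.276, 0.961, -0.001]
wrist_force: [-0.2, -2.3, 5.7]
finger_gap: 0.0115
grip_force: 24.0
```

```bash
python3 st.py
```

```text
t 6.3167 tcp [ 0.5596 -0.2716  0.0329] yaw 32.05 F [-0.2  -2.27  5.74] T [-0.491  0.241  0.055] gap 0.0115 gf 24.02713268995285
```

>>> step_arm([
  [[0,0,0],[0,0,-0.01],50],
  [[0,0,0],[0,0,-0.01],50],
  [[0,0,0],[0,0,-0.01],50],
  [[0,0,-35],[0,0,-0.01],50],
  [[0,0,-70],[0,0,-0.01],50],
  [[0,0,-110],[0,0,-0.01],50],
  [[0,0,-150],[0,0,-0.01],50],
  [[0,0,-170],[0,0,-0.01],50],
])

```text
clock: 6.98
tcp_pos: [0.56, -0.2708, 0.2065]
orientation: [0.003, 0.269, 0.963, -0.001]
wrist_force: [1.8, -0.3, 0.2]
finger_gap: 0.0503
grip_force: 0.0
```

>>> step_arm([
  [[12,38,0],[0,0,-0.12],50],
  [[25,76,0],[0,0,-0.24],50],
  [[37,115,0],[0,0,-0.36],50],
  [[50,153,0],[0,0,-0.48],50],
  [[62,192,0],[0,0,-0.6],50],
  [[74,230,0],[0,0,-0.72],50],
  [[86,268,0],[0,0,-0.84],50],
  [[98,306,0],[0,0,-0.95],50],
])

```text
clock: 7.65
tcp_pos: [0.6335, 0.0444, 0.2009]
orientation: [-0.0, -0.204, 0.979, 0.0]
wrist_force: [0.5, -0.3, -0.1]
finger_gap: 0.0501
grip_force: 0.0
```

```bash
python3 st.py
```

```text
t 7.65 tcp [0.6335 0.0444 0.2009] yaw -23.55 F [ 0.54 -0.28 -0.06] T [-0.028 -0.042 -0.094] gap 0.0501 gf 0.0
```

>>> step_arm([
  [[-26,30,0],[0,0,-0.1],50],
  [[-52,60,0],[0,0,-0.18],50],
  [[-52,60,0],[0,0,-0.18],50],
  [[-52,60,0],[0,0,-0.18],50],
  [[-52,60,0],[0,0,-0.18],50],
])

```text
clock: 8.07
tcp_pos: [0.6575, 0.118, 0.2005]
orientation: [-0.001, -0.288, 0.958, 0.0]
wrist_force: [-0.3, 0.1, -0.3]
finger_gap: 0.0492
grip_force: 0.0
```

```bash
python3 st.py; python3 - <<'E'
from h import *
import pickle
P,im=snap('wrist','w2.png');pickle.dump(P,open('P2.pkl','wb'))
hsv=cv2.cvtColor(im,cv2.COLOR_RGB2HSV)
u,v=proj(P,'wrist',[.6163,.0926,.013]);print(u,v)
u,v=int(u),int(v);c=im[v-55:v+55,u-80:u+80]
cv2.imwrite('pics/w2c.png',cv2.resize(c,None,fx=5,fy=5,interpolation=cv2.INTER_CUBIC)[:,:,::-1])
print(u-80,v-55)
E
```

```text
t 8.0667 tcp [0.6575 0.118  0.2005] yaw -33.52 F [-0.33  0.14 -0.25] T [-0.051  0.    -0.044] gap 0.0492 gf 0.0
322.5819046793368 126.99039818189306
242 71
```

View pics/w2c.png

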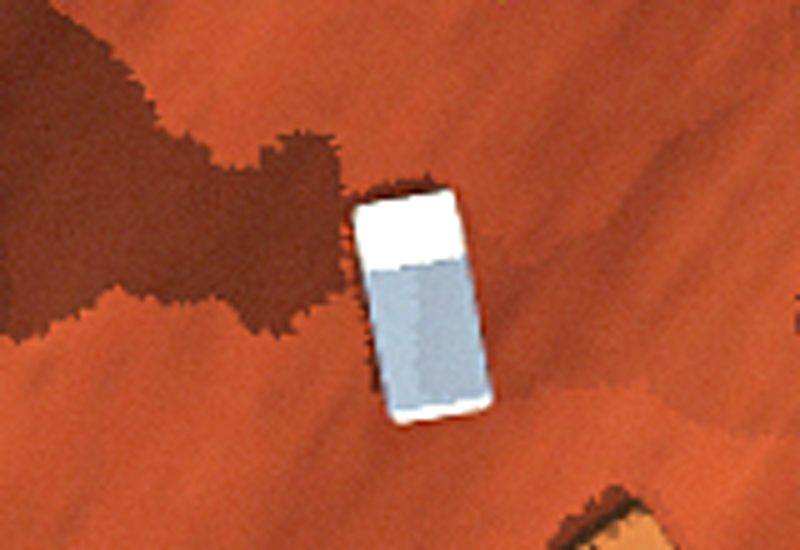

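The white eraser is clear, with crop corners at (355,208), (453,190), (493,405) and (398,424).

```bash
python3 - <<'E'
from h import *
import pickle
P=pickle.load(open('P2.pkl','rb'))
p=np.array([at(P,'wrist',242+u/5,71+v/5,.013) for u,v in [(355,208),(453,190),(493,405),(398,424)]])
c=p.mean(0);d=(p[2]+p[3]-p[0]-p[1])/2;e=(p[1]+p[2]-p[0]-p[3])/2
print(c,np.linalg.norm(d),np.linalg.norm(e),np.degrees(np.arctan2(d[1],d[0])),np.degrees(np.arctan2(e[1],e[0])))
s=telemetry.get_state();D=(c-s['tcp_pos'])[:2]
a=np.radians(-33.5);tx=np.array([-np.cos(a),np.sin(a)]);ty=np.array([np.sin(a),np.cos(a)])
print(s['tcp_pos'],'tool shift',D@tx*1e3,D@ty*1e3)
# place target: bay_right
C=np.array([.5553,-.1852]);ex=np.array([.9987,.05]);ey=np.array([-.05,.9987])
for w in(2.7,):
  t=np.radians(w);ex=np.array([np.cos(t),np.sin(t)])
  print('bay',np.array([.5597,-.2702])-.07*ex)
E
```

```text
[0.61864144 0.09980819 0.013     ] 0.0474364960804744 0.020951601702097266 44.495696998913296 134.7096744748879
[0.65751145 0.11716622 0.20082474] tool shift 41.99368284628847 6.979180189309722
bay [ 0.48977771 -0.27349745]
```

>>> step_arm([
  [[21,3,30],[0,0,-0.1],45],
  [[42,7,65],[0,0,-0.19],45],
  [[42,7,105],[0,0,-0.19],45],
  [[42,7,140],[0,0,-0.19],45],
  [[42,7,165],[0,0,-0.19],45],
  [[42,7,182],[0,0,-0.19],45],
  [[42,7,190],[0,0,-0.19],45],
  [[42,7,190],[0,0,-0.19],45],
])

```text
clock: 8.78
tcp_pos: [0.6173, 0.0988, 0.0094]
orientation: [-0.002, -0.376, 0.926, 0.001]
wrist_force: [-0.3, 0.8, 0.2]
finger_gap: 0.045
grip_force: 0.0
```

>>> step_arm([
  [[0,0,0],[0,0,0],45],
  [[0,0,0],[0,0,0],45],
])

```text
clock: 8.95
tcp_pos: [0.6205, 0.0999, 0.0131]
orientation: [0.001, -0.377, 0.926, -0.001]
wrist_force: [0.8, 0.6, 0.8]
finger_gap: 0.045
grip_force: 0.0
```

```bash
python3 st.py
```

```text
t 8.95 tcp [0.6205 0.0999 0.0131] yaw -44.31 F [0.79 0.55 0.75] T [ 0.028 -0.047  0.025] gap 0.045 gf 0.0
```

>>> step_arm([
  [[0,0,3],[0,0,0],45],
  [[0,0,5],[0,0,0],45],
  [[0,0,5],[0,0,0],30],
  [[0,0,5],[0,0,0],15],
  [[0,0,5],[0,0,0],15],
  [[0,0,5],[0,0,0],15],
  [[0,0,5],[0,0,0],15],
  [[0,0,5],[0,0,0],15],
], grip_force=20)

```text
clock: 9.62
tcp_pos: [0.6194, 0.1006, 0.0067]
orientation: [0.0, -0.378, 0.926, -0.0]
wrist_force: [-1.1, 0.4, 3.6]
finger_gap: 0.0219
grip_force: 20.8
```

```bash
python3 st.py
```

```text
t 9.6167 tcp [0.6194 0.1006 0.0067] yaw -44.37 F [-1.06  0.35  3.58] T [ 0.103  0.16  -0.031] gap 0.0219 gf 20.811589658260345
```

>>> step_arm([
  [[0,0,-20],[0,0,0],15],
  [[0,0,-60],[0,0,0],15],
  [[0,0,-100],[0,0,0],15],
  [[0,0,-140],[0,0,0],15],
  [[36,-18,-140],[0,0,0],15],
  [[72,-36,-140],[0,0,0],15],
  [[108,-54,-140],[0,0,0],15],
  [[144,-72,-140],[0,0,0],15],
])

```text
clock: 10.28
tcp_pos: [0.5658, -0.0527, 0.1464]
orientation: [0.0, -0.378, 0.926, -0.0]
wrist_force: [0.3, -0.5, -0.0]
finger_gap: 0.0219
grip_force: 20.4
```

>>> step_arm([
  [[36,-18,0],[0,0,-0.11],15],
  [[72,-36,0],[0,0,-0.22],15],
  [[108,-54,0],[0,0,-0.34],15],
  [[144,-72,0],[0,0,-0.46],15],
  [[178,-89,0],[0,0,-0.58],15],
  [[210,-105,0],[0,0,-0.7],15],
  [[210,-105,0],[0,0,-0.8],15],
  [[210,-105,0],[0,0,-0.845],15],
])

```text
clock: 10.95
tcp_pos: [0.4886, -0.2763, 0.1459]
orientation: [0.0, 0.724, -0.69, -0.0]
wrist_force: [-0.2, 0.4, -0.7]
finger_gap: 0.0217
grip_force: 20.4
```

>>> step_arm([
  [[0,0,20],[0,0,0],15],
  [[0,0,40],[0,0,0],15],
  [[0,0,60],[0,0,0],15],
  [[0,0,60],[0,0,0],15],
  [[0,0,60],[0,0,0],15],
])

```text
clock: 11.37
tcp_pos: [0.4887, -0.2729, 0.0852]
orientation: [0.0, 0.724, -0.69, -0.002]
wrist_force: [0.5, -0.7, 0.4]
finger_gap: 0.0217
grip_force: 20.4
```

```bash
python3 st.py; python3 - <<'E'
from h import *
P,im=snap('wrist','w3.png')
for q in ([.4898,-.2735,.008],[.4898+.0,-.2735+.041,.011]): print(proj(P,'wrist',q))
import pickle;pickle.dump(P,open('P3.pkl','wb'))
E
```

```text
t 11.3667 tcp [ 0.4887 -0.2729  0.0852] yaw 267.23 F [ 0.47 -0.69  0.38] T [0.021 0.048 0.041] gap 0.0217 gf 20.39982944726944
[320.46624672 205.25597023]
[318.01192293 254.6075875 ]
```

View pics/w3.png

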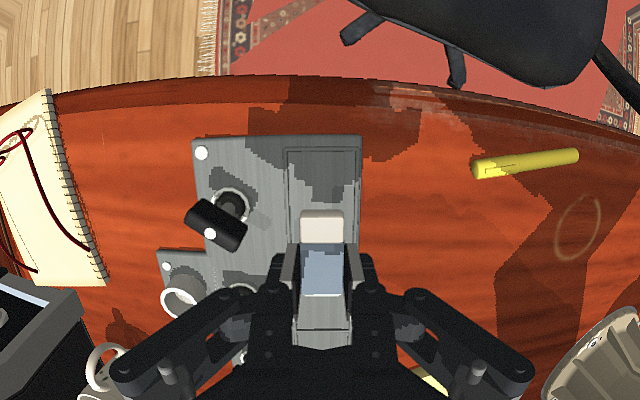

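The bay, framed by ribs at columns 287–358, lies straight below the held eraser, and its predicted centre at (320,205) fits. I'll lower the eraser.

>>> step_arm([
  [[0,0,20],[0,0,0],15],
  [[0,0,40],[0,0,0],15],
  [[0,0,53],[0,0,0],15],
  [[0,0,60],[0,0,0],15],
  [[0,0,64],[0,0,0],15],
  [[0,0,66],[0,0,0],15],
  [[0,0,66],[0,0,0],15],
  [[0,0,66],[0,0,0],15],
])

```text
clock: 12.08
tcp_pos: [0.4905, -0.2741, 0.0213]
orientation: [-0.0, 0.724, -0.69, 0.001]
wrist_force: [0.2, 0.2, -0.3]
finger_gap: 0.0219
grip_force: 20.4
```

>>> step_arm([
  [[0,0,1],[0,0,0],15],
  [[0,0,2],[0,0,0],15],
  [[0,0,3],[0,0,0],15],
  [[0,0,3],[0,0,0],15],
  [[0,0,3],[0,0,0],15],
])

```text
clock: 12.5
tcp_pos: [0.4897, -0.2736, 0.0173]
orientation: [-0.0, 0.724, -0.69, 0.0]
wrist_force: [0.1, -0.7, -1.2]
finger_gap: 0.0217
grip_force: 20.4
```

```bash
python3 st.py
```

```text
t 12.5 tcp [ 0.4897 -0.2736  0.0173] yaw 267.23 F [ 0.11 -0.66 -1.15] T [-0.015  0.034 -0.018] gap 0.0217 gf 20.403176844120026
```

Still free; it needs about 2.5 mm more.

>>> step_arm([
  [[0,0,0.7],[0,0,0],15],
  [[0,0,1.4],[0,0,0],15],
  [[0,0,2],[0,0,0],15],
  [[0,0,2.5],[0,0,0],15],
  [[0,0,2.5],[0,0,0],15],
  [[0,0,2.5],[0,0,0],15],
])

```text
clock: 13.0
tcp_pos: [0.4898, -0.2736, 0.0148]
orientation: [-0.0, 0.724, -0.69, 0.0]
wrist_force: [0.1, -0.6, -0.8]
finger_gap: 0.0216
grip_force: 20.4
```

```bash
python3 st.py
```

```text
t 13.0 tcp [ 0.4898 -0.2736  0.0148] yaw 267.23 F [ 0.07 -0.62 -0.82] T [-0.041 -0.049 -0.001] gap 0.0216 gf 20.403663218021393
```

>>> step_arm([
  [[0,0,0.4],[0,0,0],15],
  [[0,0,0.8],[0,0,0],15],
  [[0,0,1.2],[0,0,0],15],
  [[0,0,1.2],[0,0,0],15],
])

```text
clock: 13.33
tcp_pos: [0.4898, -0.2736, 0.0147]
orientation: [0.0, 0.724, -0.69, 0.0]
wrist_force: [-2.6, 1.9, 9.0]
finger_gap: 0.0215
grip_force: 21.3
```

```bash
python3 st.py
```

```text
t 13.3333 tcp [ 0.4898 -0.2736  0.0147] yaw 267.22 F [-2.6   1.92  8.99] T [0.36  0.524 0.034] gap 0.0215 gf 21.317421197891235
```

Contact (9 N). I'll open a little and retreat.

>>> step_arm([
  [[0,0,0],[0,0,0],28],
  [[0,0,0],[0,0,0],36],
  [[0,0,0],[0,0,0],36],
  [[0,0,-20],[0,0,0],36],
  [[0,0,-50],[0,0,0],36],
  [[0,0,-90],[0,0,0],36],
  [[0,0,-130],[0,0,0],36],
  [[0,0,-150],[0,0,0],36],
])

```text
clock: 14.0
tcp_pos: [0.4912, -0.2747, 0.1682]
orientation: [-0.0, 0.724, -0.69, 0.003]
wrist_force: [1.3, -0.1, -0.2]
finger_gap: 0.0357
grip_force: 0.0
```

>>> step_arm([
  [[-35,0,0],[0,0,0],36],
  [[-70,0,0],[0,0,0],36],
  [[-70,0,0],[0,0,0],36],
  [[-70,0,0],[0,0,0],36],
])

```text
clock: 14.33
tcp_pos: [0.4862, -0.2022, 0.1637]
orientation: [0.0, 0.725, -0.689, -0.0]
wrist_force: [0.4, -0.1, 0.0]
finger_gap: 0.0363
grip_force: 0.0
```

```bash
python3 st.py; python3 - <<'E'
from h import *
P,im=snap('wrist','w4.png')
import pickle;pickle.dump(P,open('P4.pkl','wb'))
E
```

```text
t 14.3333 tcp [ 0.4862 -0.2022  0.1637] yaw 267.08 F [ 0.4  -0.08  0.03] T [-0.032 -0.049  0.034] gap 0.0363 gf 0.0
```

View pics/w4.png

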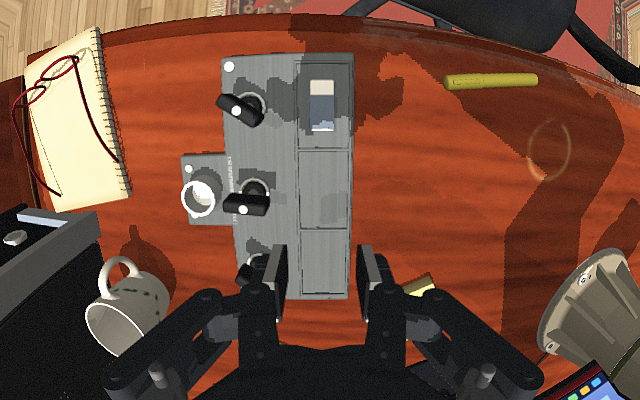

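The eraser lies flat at (322,106), inside the bay framed at columns 298–354 and rows 63–150. It is in front of the right-hand screw, whose wing has visibly turned. The job is ready to hand in.

```bash
python3 -c "
from h import *
print(env.hand_in())"
```

```text
the job is handed in; nothing more can be done
None
```

The loose screw was the right-hand (-y) one: I turned it clockwise about 32°, laid the eraser flat in the bay in front of it, and handed in at 14.3 s; the middle screw felt tight, and I did not test the left one.

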